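# Hook the vial shuttle to its docking post

## Robot

A 6-joint arm with a two-finger parallel gripper is mounted at the origin on the work surface. World frame = base frame: x ahead of the robot, y to its left, z up, the work surface at z = 0. Lengths are in m, angles in rad, forces in N, time in s.
With the tool pointing down it reaches from about 0.35 to 0.975 m from the base axis. Payload 4.9 kg.
Tool frame: the origin (TCP) lies on the centre line of the jaws, within the pads' length; the fingertips stand 14 mm ahead of it and the grasp point (between the pads) lies 5 mm behind it (manip.nose_length is the distance from the TCP to the fingertips, in m); z points along the fingers, y is the line along which they close (so a half turn about z gives the same grasp; the last joint's range is limited). The gripper opens to 85 mm and grips with 20 to 120 N. Pads are 22 mm wide; open, the fingers measure 114 mm over their backs; the gripper's body (76 mm by 85 mm) begins 54 mm behind the grasp point. The pads swing forward as they close: fully open they stand 13 mm farther back than shut.
Start: joints at [-1.301, 0.053, 1.613, -0, 1.476, -0.119], TCP at [0.237, -0.578, 0.245] pointing down, gripper open.
Joint ranges: [-3.01, 3.01], [-1.01, 2.22], [0.06, 2.58], [-1.02, 4.17], [0.09, 2.62], [-3.14, 3.14]. Speed limits (rad/s): [2.57, 2.57, 3.14, 3.14, 3.14, 3.14].

## Interface

Orientations are given as a unit quaternion [w, x, y, z].
In Python, from plant import manip, imaging gives the robot as it stands.
- The arm moves only by the tool play_rows, never from a script. Its argument "commands" is a list of rows, each a list of 6 numbers: the shift along the tool's x, y, z in mm, then the turn, a rotation vector about the tool's x, y, z in degrees. A call has 1 to 5 rows; each row shifts and turns the commanded pose from where the row before left it, along the tool's axes as they then stand; what a row does not reach is not made up. A row lasts 1/12 s, in which the tool goes at most 41.7 mm and 7.16 degrees, less where a joint would pass 70% of its speed; a pose out of reach is approached as far as the arm can. A call is refused whole if a number of a shift passes 41.7 or a number of a turn 7.16, either way. A call with a gripper value outside its range is refused whole. "hand" is the finger opening in mm, from 0 to 85.4, set as the call begins (left out, the last holds). The fingers move at their own pace and stop on an object; the grip force is fixed at half the most. Time passes only in rows, so rows that do not move let the fingers close. It gives the time, the measured TCP pose, the force, the opening and the grip force at its end, in the units of the state.
- manip.state(): the state, without advancing time (a new reading comes with each control period).
- imaging.grab_frame(name): name is "side" or "top"; returns a dict with "image" (400x640x3 uint8, red, green, blue), "fx", "fy", "cx", "cy" (pixels), "k1" (the pictures are not rectified: a ray, as slopes to the right and down, at radius r is drawn at 1 + k1 r^2 times it, then the intrinsics apply), "R" (3x3) and "t" (3): a world point X has camera coordinates R X + t. Camera axes: x right, y down, z forward; pixel columns grow to the right and rows downward; lengths in m; the calibration is good to about 2 mm. A picture is of the moment at which its call begins. There is no depth.
- manip.job_done(): hands the job in; it is judged then, once.
The state is a dict: "time": time; "joint_pos": joint angles; "joint_vel": joint speeds; "joint_efforts": joint torques, N m; "tool_pos": TCP position; "tool_rot": TCP orientation; "contact_force": force on the tool from outside, world axes, zero at the start; "ft_torque": the same for the moment, N m; "gripper_width": opening from 0.0 (shut) to 1.0 (fully open); "grasp_force": force on a finger pad.
Only numpy, scipy, OpenCV 4.12 (cv2) and the standard library are available. Lean on these libraries where they do the work, as an engineer would, in place of code of your own. Each camera call takes 0.05 s, during which the arm holds its last target. There are 200 camera calls.

## Task

Latch the vial shuttle to its docking post: push the shuttle's sprung black knob down as far as it goes so that the hook below drops clear of the post's head, keep it down while you slide the shuttle along its guide until the hook's toe comes gently up against the post's stem, then let the knob rise so that the hook draws up under the head and stays caught there. Neither press the hook hard against the post nor pull it hard, and leave the bottle, the jar and the tube rack where they stand.

Things in the scene. Friction and masses are not known exactly. Their poses are not given: they have to be found in the camera images.
- knob (a point): Point on the axis of the black plunger knob, at its flange's top face: 113 mm above the table with the knob up, 99 mm fully down. Flange: disc 40 mm across, 5 mm thick. A plain round neck 22 mm across rises 32 mm above this point: grip here; fingertips may push on the flange. x axis: level, the slide direction, from shuttle to post; z up. All but the knob is below 92 mm.
- plunger (a joint): How far the knob, with the hook, is pressed down, m: 0 up, 0.014 fully down (hard stop). Spring: about 4 N at 0, 11 N fully down. The toe passes under the post's head only when it is more than about 0.007; with the hook caught under the head it rests at about 0.007, the spring pulling up with about 7.5 N.
- shuttle (a joint): How far the shuttle (white carriage 110 x 110 mm, a rack of small vials on it, the sleeve with the knob at its front) has slid along the guide toward the post, m: 0 to 0.11. About 2 N of friction, and 6 N s/m; it stays where it is left.
- hook: Steel hook, moves with the knob and the shuttle: a rod 9 mm across straight below the knob, with a level toe at its foot pointing in the slide direction (x axis). Origin on the rod's axis at the toe's underside, 41 mm above the table with the knob up, 27 mm fully down. Toe: tip 30 mm ahead of the rod's axis, 9 mm wide, 6 mm thick.
- dock: Dark steel plate at the guide's far end, 66 mm along the slide direction (x axis), 56 mm wide, 6 mm thick, with a lip 30 mm tall at its far end. Origin: centre of its underside, 12 mm above the table. Carries the post, fixed, in line with the toe: its axis from 24 mm before to 4 mm beyond the origin along x, at a place not measured: feel or look for it.
- post_head (a point): Nominal centre of the underside of the post's head, 40 mm above the table; x axis: the slide direction. The true post stands up to 14 mm ahead of or behind this point along the slide direction. Steel mushroom: stem 8 mm across, head 22 mm across and 6 mm thick. It does not yield and takes no force over 15 N.
- bottle: Glass bottle standing on the bench, 90 mm across, 170 mm tall; a bystander. Origin at the centre of its underside.
- jar: Amber jar, 64 mm across, 80 mm tall; a bystander. Origin at the centre of its underside.
- tuberack: Tube rack, 75 x 120 mm, 43 mm tall; a bystander. Origin at the centre of its underside.

How it is judged:
On the way, in this order (a step that is already met when the one before it is completed fails the run):
1. the knob is pressed down (at least 10 of its 14 mm) with the hook still clear of the post (value of joint plunger above 0.01 m and contact force between hook and dock below 0.3 N), for 0.2 s.
2. with the knob held down (at least 8 mm) the toe rests against the stem (more than 1 N) (value of joint plunger above 0.008 m and contact force between hook and dock above 1 N), for 0.1 s.
At the end, for the whole second after the job is handed in: The knob is let go and the hook is caught under the post's head: its spring holds it there, the plunger 5.5 to 8.5 mm down and the hook pulling on the post with more than 4 N, the shuttle at rest (value of joint plunger between 0.0055 and 0.0085 m and contact force between hook and dock above 4 N and velocity of joint shuttle between -0.005 and 0.005 m/s); the robot touches nothing.
It fails at once if the hook presses or pulls on the post with more than 15 N (contact force between hook and dock above 15 N).
It fails at once if a bystander is moved by more than 20 mm (distance of any of bottle, jar, tuberack from where it was at the start of the episode above 0.02 m).
It also fails if it takes over 64 s, if anything falls off the work surface, if the arm or the gripper's body presses on something with over 40 N, if the wrist force passes 120 N, or if a joint passes its speed limit or range.

## Working session

There is one attempt and no reset: what is moved stays moved. The work goes in short steps, Python scripts to look and compute and a tool call to move; the robot and the scene stay as the last step left them, time stands still between calls to the robot, and variables do not carry over. Pictures are saved under pics/ and viewed, at most 10 in all, crops included, and the job is handed in when it is done.

Besides the shell and the picture viewer there is one more tool, called after "Emit:" as name([rows], argument=value, ...), one row to a line, values as JSON. play_rows: Moves the arm, as the interface text tells. Its arguments: {"type":"object","properties":{"commands":{"type":"array","items":{"type":"array","items":{"type":"number"}}},"hand":{"type":"number"}},"required":["commands"]}

```bash
mkdir -p pics; cat > h.py <<'E'
import numpy as np, cv2, pickle
from plant import manip, imaging
def snap(n,tag):
    f=imaging.grab_frame(n); cv2.imwrite(f'pics/{tag}.png',cv2.cvtColor(f['image'],cv2.COLOR_RGB2BGR)); pickle.dump(f,open(f'pics/{tag}.pkl','wb')); return f
def load(tag): return pickle.load(open(f'pics/{tag}.pkl','rb'))
def proj(f,X):
    c=np.asarray(f['R'])@np.asarray(X)+f['t']; s=c[:2]/c[2]; s=s*(1+f['k1']*(s@s)); return np.array([f['fx']*s[0]+f['cx'],f['fy']*s[1]+f['cy']])
def ray(f,u,v):
    d=np.array([(u-f['cx'])/f['fx'],(v-f['cy'])/f['fy']]); s=d.copy()
    for _ in range(20): s=d/(1+f['k1']*(s@s))
    R=np.asarray(f['R']); return -R.T@f['t'], R.T@np.array([s[0],s[1],1])
def atz(f,u,v,z):
    o,d=ray(f,u,v); return o+d*(z-o[2])/d[2]
E
python3 - <<'E'
from h import *
for n in('top','side'):
    f=snap(n,n+'0'); print(n,-np.asarray(f['R']).T@f['t'],np.asarray(f['R'])[2],f['fx'])
print(manip.state())
E
```

```text
top [ 0.43193601 -0.02306264  1.30769612] [ 0.1612517   0.01583928 -0.9867862 ] 397.0513470659668
side [-0.16686409  0.8902388   0.99521825] [ 0.52959416 -0.59265261 -0.60687141] 497.48300501480924
{'time': 0.1, 'joint_pos': array([-1.30099243e+00,  5.33482745e-02,  1.61416319e+00, -1.01978044e-05,
        1.47600602e+00, -1.18961037e-01]), 'joint_vel': array([-0.00071455, -0.00050599, -0.00327367,  0.00020219, -0.00112534,
        0.0006881 ]), 'joint_efforts': array([ 8.13627412e-04, -3.94908285e+01, -3.71359742e+01, -1.33324838e-04,
        3.93962415e-03, -1.52285668e-05]), 'tool_pos': array([ 0.23677857, -0.57782683,  0.24414644]), 'tool_rot': array([-9.59297798e-04,  9.81166591e-01,  1.93161058e-01, -7.75791283e-05]), 'contact_force': array([ 0.34795573, -0.10566695,  0.27416329]), 'ft_torque': array([-0.01319499,  0.02343994, -0.01422475]), 'grasp_force': 0.0, 'gripper_width': 1.0018354639516691}
```

View pics/top0.png

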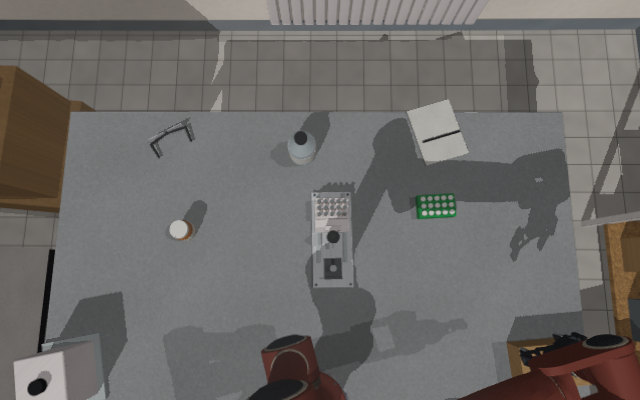

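View pics/side0.png

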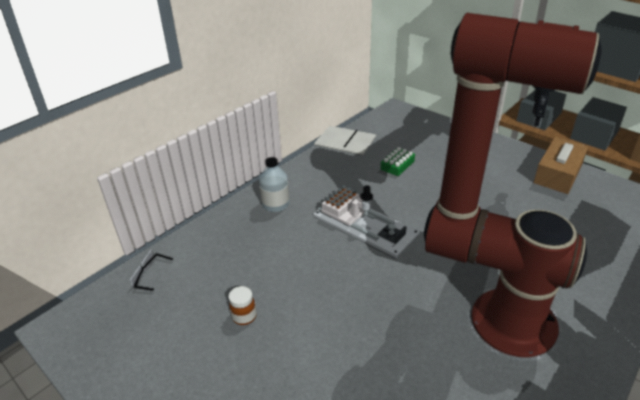

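The top view shows the shuttle's knob at about (333,237), the dock at about (333,268) and the guide running down the image, toward the robot. The bottle is at (301,148), the jar at (180,230) and the rack at (436,206), none of them near the guide. I'll enlarge both views.

```bash
python3 - <<'E'
import cv2
a=cv2.imread('pics/top0.png')[185:295,295:375]; b=cv2.imread('pics/side0.png')[175:260,305:425]
a=cv2.resize(a,None,fx=5,fy=5,interpolation=cv2.INTER_CUBIC);b=cv2.resize(b,None,fx=6,fy=6,interpolation=cv2.INTER_CUBIC)
cv2.imwrite('pics/ta.png',a);cv2.imwrite('pics/sa.png',b)
E
```

```text
(no output)
```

View pics/ta.png

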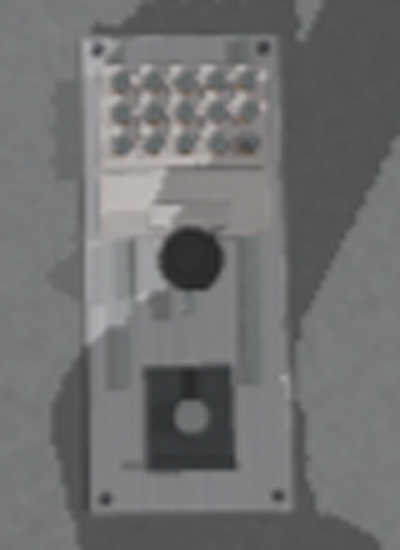

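View pics/sa.png

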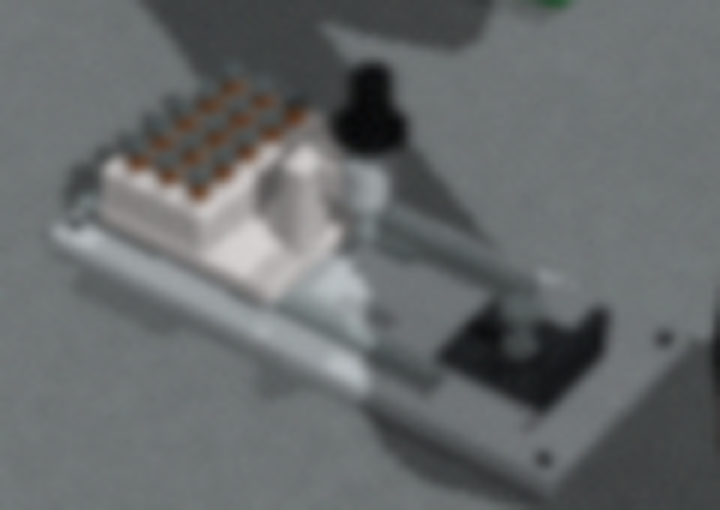

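```bash
python3 - <<'E'
from h import *
t=load('top0');s=load('side0')
T=lambda x,y:(295+(x+.5)/5-.5,185+(y+.5)/5-.5)
S=lambda x,y:(305+(x+.5)/6-.5,175+(y+.5)/6-.5)
print('flange',atz(t,*T(190.5,259),.112),atz(s,*S(370,124),.113))
print('necktop',atz(s,*S(370,68),.145))
print('head',atz(t,*T(190,417),.046),atz(s,*S(520,308),.046))
g=lambda p:atz(t,*T(*p),.012)
A,B,C,D=map(g,[(97,49),(105,498),(264,47),(278,495)])
for p,q in((A,B),(C,D)): d=q-p; print(p,q,np.degrees(np.arctan2(d[1],d[0])))
print('plate',[atz(t,*T(*p),.018) for p in[(145,367),(228,367),(149,469),(236,469)]])
print('mid',(A+C)/2,(B+D)/2)
for n,u,v in(('bottle',301,150),('jar',180,230)): print(n,atz(t,u,v,.1))
print(manip.state()['tool_rot'])
E
```

```text
flange [ 0.51602743 -0.06160199  0.112     ] [ 0.51479261 -0.06404999  0.113     ]
necktop [ 0.51712561 -0.06551432  0.145     ]
head [ 0.42198714 -0.06347579  0.046     ] [ 0.42039452 -0.06343479  0.046     ]
[ 0.66154183 -0.00279344  0.012     ] [ 0.37028271 -0.01032709  0.012     ] -178.51832907064008
[ 0.66352635 -0.11335886  0.012     ] [ 0.37318149 -0.12071331  0.012     ] -178.5490063951641
plate [array([ 0.45316455, -0.03545752,  0.018     ]), array([ 0.45360615, -0.08873778,  0.018     ]), array([ 0.38890389, -0.03828411,  0.018     ]), array([ 0.38940643, -0.09366349,  0.018     ])]
mid [ 0.66253409 -0.05807615  0.012     ] [ 0.3717321 -0.0655202  0.012    ]
bottle [0.78763469 0.03793607 0.1       ]
jar [0.53307453 0.40446118 0.1       ]
[-9.59297798e-04  9.81166591e-01  1.93161058e-01 -7.75791283e-05]
```

Emit:
play_rows([
  [0,0,0,0,0,6.9],
  [0,0,0,0,0,6.9],
  [0,0,0,0,0,7.0],
  [18,-32,0,0,0,0],
  [18,-32,0,0,0,0],
], hand=60)

```text
time: 0.52
tool_pos: [0.2707, -0.5132, 0.2442]
tool_rot: [-0.001, 1.0, 0.011, -0.0]
contact_force: [0.7, -0.3, -0.6]
gripper_width: 0.7
grasp_force: 0.0
```

Emit:
play_rows([
  [18,-32,0,0,0,0],
  [18,-32,0,0,0,0],
  [18,-32,0,0,0,0],
  [18,-32,0,0,0,0],
  [18,-32,0,0,0,0],
])

```text
time: 0.93
tool_pos: [0.3574, -0.3493, 0.2448]
tool_rot: [-0.0, 1.0, 0.013, -0.0]
contact_force: [1.1, -0.4, -0.8]
gripper_width: 0.703
grasp_force: 0.0
```

Emit:
play_rows([
  [18,-32,0,0,0,0],
  [18,-32,0,0,0,0],
  [18,-32,0,0,0,0],
  [18,-32,0,0,0,0],
  [18,-32,0,0,0,0],
])

```text
time: 1.35
tool_pos: [0.4432, -0.187, 0.2449]
tool_rot: [-0.0, 1.0, 0.013, -0.0]
contact_force: [1.5, -0.1, -0.5]
gripper_width: 0.702
grasp_force: 0.0
```

Emit:
play_rows([
  [18,-32,0,0,0,0],
  [18,-32,0,0,0,0],
  [0,0,0,0,0,0],
  [0,0,0,0,0,0],
  [0,0,0,0,0,0],
])

```text
time: 1.77
tool_pos: [0.477, -0.124, 0.2448]
tool_rot: [0.0, 1.0, 0.013, -0.0]
contact_force: [-0.4, 1.0, -0.4]
gripper_width: 0.699
grasp_force: 0.0
```

```bash
cat > w.py <<'E'
from h import *
from scipy.spatial.transform import Rotation as Rn
s=manip.state(); q=s['tool_rot']; R=Rn.from_quat([q[1],q[2],q[3],q[0]]).as_matrix()
print(s['time'],s['tool_pos'],s['contact_force'],s['gripper_width'],s['grasp_force']); print('x',R[:,0],'z',R[:,2])
print('to knob,130mm, tool mm',1e3*R.T@(np.array([.5155,-.0622,.130])-s['tool_pos']))
E
python3 w.py
```

```text
1.7667 [ 0.4769878  -0.12403144  0.24483215] [-0.36017556  0.98098605 -0.43378055] 0.6993929394945282 0.0
x [ 9.99654836e-01  2.62528769e-02 -9.97163382e-04] z [-9.93808552e-04 -1.40836120e-04 -9.99999496e-01]
to knob,130mm, tool mm [ 40.23666266 -60.81223783 114.7851147 ]
```

Emit:
play_rows([
  [20,-30,0,0,0,0],
  [20,-31,0,0,0,0],
  [0,0,30,0,0,0],
  [0,0,30,0,0,0],
  [0,0,0,0,0,0],
])

```text
time: 2.18
tool_pos: [0.5118, -0.062, 0.1786]
tool_rot: [-0.001, 1.0, 0.012, -0.006]
contact_force: [-1.8, -0.2, -2.0]
gripper_width: 0.705
grasp_force: 0.0
```

```bash
cat >> w.py <<'E'
import sys
if len(sys.argv)>1:
    t=sys.argv[1]
    snap('top',t+'t'); snap('side',t+'s')
    a=cv2.imread(f'pics/{t}t.png')[205:285,300:370]; b=cv2.imread(f'pics/{t}s.png')[150:250,310:420]
    a=cv2.resize(a,(350,400),interpolation=cv2.INTER_CUBIC);b=cv2.resize(b,(440,400),interpolation=cv2.INTER_CUBIC)
    cv2.imwrite(f'pics/{t}.png',np.hstack([a,b]))
E
python3 w.py c
```

```text
2.1833 [ 0.51180065 -0.0620381   0.17861529] [-1.76322275 -0.18310522 -1.99515237] 0.705407100944088 0.0
x [ 0.99964147  0.02429012 -0.01126621] z [-0.01133507  0.00269909 -0.99993211]
to knob,130mm, tool mm [ 4.24180559  0.39614393 48.56961768]
```

View pics/c.png

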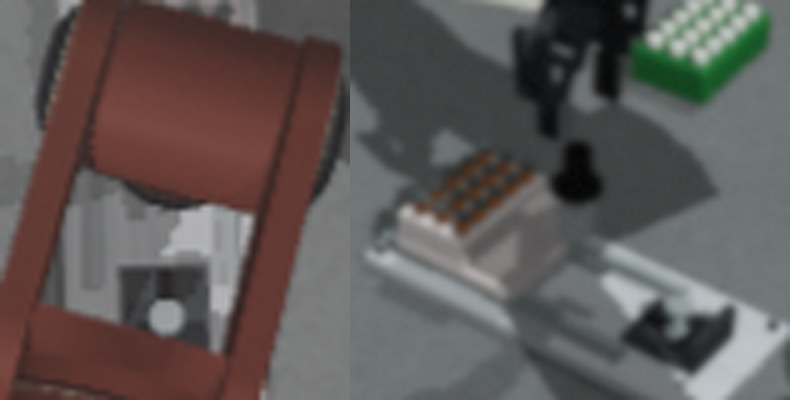

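The side view shows the open fingertips at about (548,132) and (608,97) in the crop. Their midpoint is directly over the neck at (577,148). I'll descend.

Emit:
play_rows([
  [0,0,16,0,0,0],
  [0,0,16,0,0,0],
  [0,0,15,0,0,0],
  [0,0,0,0,0,0],
  [0,0,0,0,0,0],
])

```text
time: 2.7
tool_pos: [0.5161, -0.063, 0.1398]
tool_rot: [0.0, 1.0, 0.012, 0.001]
contact_force: [0.7, -0.3, 0.2]
gripper_width: 0.698
grasp_force: 0.0
```

Emit:
play_rows([
  [0,0,0,0,0,0],
  [0,0,0,0,0,0],
  [0,0,0,0,0,0],
])

```text
time: 2.95
tool_pos: [0.5166, -0.0624, 0.1401]
tool_rot: [0.0, 1.0, 0.013, 0.001]
contact_force: [-0.5, 0.3, -0.4]
gripper_width: 0.707
grasp_force: 0.0
```

```bash
python3 w.py
```

```text
2.95 [ 0.51664621 -0.0624032   0.14008663] [-0.48690299  0.26995539 -0.37597672] 0.7074879359828565 0.0
x [0.9996728  0.02543479 0.00271414] z [ 2.73305391e-03 -7.08776093e-04 -9.99996014e-01]
to knob,130mm, tool mm [-1.16803892 -0.24012998 10.08331321]
```

Emit:
play_rows([
  [-1,0,5,0,0,0],
  [0,0,4.5,0,0,0],
  [0,0,0,0,0,0],
  [0,0,0,0,0,0],
])

```text
time: 3.28
tool_pos: [0.5142, -0.0618, 0.1281]
tool_rot: [-0.0, 1.0, 0.013, -0.001]
contact_force: [0.4, 0.8, 0.3]
gripper_width: 0.703
grasp_force: 0.0
```

Emit:
play_rows([
  [0,0,0,0,0,0],
  [0,0,0,0,0,0],
  [0,0,0,0,0,0],
  [0,0,0,0,0,0],
  [0,0,0,0,0,0],
], hand=10)

```text
time: 3.7
tool_pos: [0.5148, -0.0625, 0.1292]
tool_rot: [0.001, 1.0, 0.013, 0.0]
contact_force: [-0.6, -2.7, 1.5]
gripper_width: 0.241
grasp_force: 58.6
```

Emit:
play_rows([
  [0,0,0,0,0,0],
  [0,0,0,0,0,0],
  [0,0,0,0,0,0],
  [0,0,0,0,0,0],
  [0,0,0,0,0,0],
])

```text
time: 4.12
tool_pos: [0.5148, -0.0624, 0.1292]
tool_rot: [0.0, 1.0, 0.013, 0.0]
contact_force: [-2.1, -3.9, 4.3]
gripper_width: 0.24
grasp_force: 58.6
```

Emit:
play_rows([
  [0,0,3,0,0,0],
  [0,0,3,0,0,0],
  [0,0,3,0,0,0],
  [0,0,2,0,0,0],
  [0,0,0,0,0,0],
])

```text
time: 4.53
tool_pos: [0.5156, -0.0624, 0.1189]
tool_rot: [0.0, 1.0, 0.013, 0.001]
contact_force: [-2.0, -4.2, 8.3]
gripper_width: 0.24
grasp_force: 59.1
```

Emit:
play_rows([
  [0,0,0,0,0,0],
  [0,0,0,0,0,0],
])

```text
time: 4.7
tool_pos: [0.5158, -0.0624, 0.1193]
tool_rot: [0.0, 1.0, 0.013, 0.001]
contact_force: [-1.5, -3.2, 8.1]
gripper_width: 0.241
grasp_force: 59.1
```

Emit:
play_rows([
  [0,0,1.5,0,0,0],
  [0,0,1,0,0,0],
  [0,0,0,0,0,0],
  [0,0,0,0,0,0],
])

```text
time: 5.03
tool_pos: [0.5161, -0.0624, 0.1171]
tool_rot: [0.0, 1.0, 0.013, 0.002]
contact_force: [-1.5, -2.5, 9.6]
gripper_width: 0.235
grasp_force: 59.1
```

Emit:
play_rows([
  [0,0,1,0,0,0],
  [0,0,0,0,0,0],
  [0,0,0,0,0,0],
])

```text
time: 5.28
tool_pos: [0.5163, -0.0624, 0.1163]
tool_rot: [0.0, 1.0, 0.013, 0.002]
contact_force: [-1.8, -3.5, 10.4]
gripper_width: 0.237
grasp_force: 59.2
```

Emit:
play_rows([
  [0,0,1,0,0,0],
  [-2,0,0,0,0,0],
  [-4,0,0,0,0,0],
  [-4,0,0,0,0,0],
  [-4,0,0,0,0,0],
])

```text
time: 5.7
tool_pos: [0.5037, -0.0627, 0.1163]
tool_rot: [0.0, 1.0, 0.013, 0.004]
contact_force: [2.5, -2.2, 10.1]
gripper_width: 0.237
grasp_force: 59.3
```

Emit:
play_rows([
  [-4,0,0,0,0,0],
  [-4,0,0,0,0,0],
  [-4,0,0,0,0,0],
  [-4,0,0,0,0,0],
  [-4,0,0,0,0,0],
])

```text
time: 6.12
tool_pos: [0.4836, -0.0633, 0.1163]
tool_rot: [0.001, 1.0, 0.013, 0.004]
contact_force: [3.3, -2.4, 9.6]
gripper_width: 0.239
grasp_force: 59.3
```

Emit:
play_rows([
  [-4,0,0,0,0,0],
  [-4,0,0,0,0,0],
  [-2,0,0,0,0,0],
  [0,0,0,0,0,0],
  [0,0,0,0,0,0],
])

```text
time: 6.53
tool_pos: [0.4731, -0.0635, 0.116]
tool_rot: [0.001, 1.0, 0.013, 0.003]
contact_force: [0.4, -2.3, 8.6]
gripper_width: 0.238
grasp_force: 59.3
```

```bash
python3 w.py
```

```text
6.5333 [ 0.47310034 -0.0635421   0.11596737] [ 0.41389927 -2.25978521  8.59412284] 0.23781100119177775 59.31582033634186
x [0.99965019 0.0257054  0.0062235 ] z [ 0.00625138 -0.00100421 -0.99997996]
to knob,130mm, tool mm [ 42.50666232  -0.23569653 -13.76864066]
```

Emit:
play_rows([
  [-2,0,0.5,0,0,0],
  [-2,0,0.5,0,0,0],
  [-2,0,0,0,0,0],
  [-2,0,0,0,0,0],
  [-1,0,0,0,0,0],
])

```text
time: 6.95
tool_pos: [0.4646, -0.0638, 0.1153]
tool_rot: [0.001, 1.0, 0.013, 0.004]
contact_force: [1.7, -2.5, 10.5]
gripper_width: 0.236
grasp_force: 59.3
```

Emit:
play_rows([
  [-0.7,0,0,0,0,0],
  [-0.7,0,0,0,0,0],
  [-0.6,0,0,0,0,0],
])

```text
time: 7.2
tool_pos: [0.4628, -0.0638, 0.1153]
tool_rot: [0.001, 1.0, 0.013, 0.004]
contact_force: [2.6, -1.9, 9.3]
gripper_width: 0.24
grasp_force: 59.3
```

Emit:
play_rows([
  [-0.7,0,0,0,0,0],
  [-0.7,0,0,0,0,0],
  [-0.6,0,0,0,0,0],
])

```text
time: 7.45
tool_pos: [0.4608, -0.0639, 0.1153]
tool_rot: [0.001, 1.0, 0.013, 0.004]
contact_force: [2.1, -2.6, 9.7]
gripper_width: 0.237
grasp_force: 59.3
```

Emit:
play_rows([
  [-0.5,0,0,0,0,0],
  [-0.5,0,0,0,0,0],
  [-0.4,0,0,0,0,0],
])

```text
time: 7.7
tool_pos: [0.4594, -0.0639, 0.1153]
tool_rot: [0.001, 1.0, 0.013, 0.004]
contact_force: [2.2, -2.2, 10.2]
gripper_width: 0.238
grasp_force: 59.3
```

Emit:
play_rows([
  [-0.4,0,0,0,0,0],
  [-0.4,0,0,0,0,0],
  [-0.4,0,0,0,0,0],
])

```text
time: 7.95
tool_pos: [0.4582, -0.0639, 0.1153]
tool_rot: [0.001, 1.0, 0.013, 0.004]
contact_force: [2.3, -2.4, 9.6]
gripper_width: 0.24
grasp_force: 59.3
```

Emit:
play_rows([
  [-0.4,0,0,0,0,0],
  [-0.4,0,0,0,0,0],
  [0,0,0,0,0,0],
])

```text
time: 8.2
tool_pos: [0.4573, -0.064, 0.1153]
tool_rot: [0.001, 1.0, 0.013, 0.004]
contact_force: [1.6, -2.2, 10.4]
gripper_width: 0.237
grasp_force: 59.3
```

Emit:
play_rows([
  [-0.4,0,0,0,0,0],
  [-0.4,0,0,0,0,0],
  [0,0,0,0,0,0],
])

```text
time: 8.45
tool_pos: [0.4565, -0.064, 0.1153]
tool_rot: [0.001, 1.0, 0.013, 0.004]
contact_force: [2.5, -2.1, 10.4]
gripper_width: 0.234
grasp_force: 59.3
```

Emit:
play_rows([
  [-0.4,0,0,0,0,0],
  [-0.4,0,0,0,0,0],
  [0,0,0,0,0,0],
])

```text
time: 8.7
tool_pos: [0.4557, -0.064, 0.1153]
tool_rot: [0.001, 1.0, 0.013, 0.004]
contact_force: [1.7, -2.3, 10.3]
gripper_width: 0.238
grasp_force: 59.3
```

Emit:
play_rows([
  [-0.4,0,0,0,0,0],
  [-0.3,0,0,0,0,0],
  [0,0,0,0,0,0],
])

```text
time: 8.95
tool_pos: [0.455, -0.064, 0.1153]
tool_rot: [0.001, 1.0, 0.013, 0.004]
contact_force: [2.5, -3.2, 10.0]
gripper_width: 0.236
grasp_force: 59.3
```

Emit:
play_rows([
  [-0.3,0,0,0,0,0],
  [-0.3,0,0,0,0,0],
  [0,0,0,0,0,0],
])

```text
time: 9.2
tool_pos: [0.4545, -0.064, 0.1153]
tool_rot: [0.001, 1.0, 0.013, 0.004]
contact_force: [2.0, -1.9, 10.2]
gripper_width: 0.241
grasp_force: 59.3
```

Emit:
play_rows([
  [-0.4,0,0,0,0,0],
  [-0.3,0,0,0,0,0],
  [0,0,0,0,0,0],
])

```text
time: 9.45
tool_pos: [0.4543, -0.064, 0.1155]
tool_rot: [0.001, 1.0, 0.013, 0.005]
contact_force: [4.2, -1.6, 9.8]
gripper_width: 0.24
grasp_force: 59.3
```

Emit:
play_rows([
  [-0.3,0,0,0,0,0],
  [-0.3,0,0,0,0,0],
  [0,0,0,0,0,0],
])

```text
time: 9.7
tool_pos: [0.4541, -0.064, 0.1155]
tool_rot: [0.001, 1.0, 0.013, 0.005]
contact_force: [5.1, -1.8, 7.6]
gripper_width: 0.238
grasp_force: 59.3
```

Emit:
play_rows([
  [-0.3,0,0,0,0,0],
  [-0.3,0,0,0,0,0],
  [0,0,0,0,0,0],
])

```text
time: 9.95
tool_pos: [0.4538, -0.064, 0.1156]
tool_rot: [0.001, 1.0, 0.013, 0.006]
contact_force: [6.9, -2.1, 7.8]
gripper_width: 0.238
grasp_force: 59.3
```

Contact is made at about 5 N and has held for more than 0.1 s. I'll ease off and let the knob rise.

Emit:
play_rows([
  [0.5,0,0,0,0,0],
  [0.6,0,0,0,0,0],
  [0,0,0,0,0,0],
])

```text
time: 10.2
tool_pos: [0.4541, -0.064, 0.1154]
tool_rot: [0.001, 1.0, 0.013, 0.004]
contact_force: [3.0, -1.2, 10.3]
gripper_width: 0.237
grasp_force: 59.3
```

Emit:
play_rows([
  [0,0,-1.5,0,0,0],
  [0,0,-1.5,0,0,0],
  [0,0,-1,0,0,0],
  [0,0,0,0,0,0],
])

```text
time: 10.53
tool_pos: [0.4541, -0.0641, 0.1192]
tool_rot: [0.001, 1.0, 0.013, 0.005]
contact_force: [4.5, -2.1, 7.6]
gripper_width: 0.237
grasp_force: 59.3
```

Emit:
play_rows([
  [0,0,-0.5,0,0,0],
  [0,0,-0.5,0,0,0],
  [0,0,0,0,0,0],
])

```text
time: 10.78
tool_pos: [0.4541, -0.0641, 0.12]
tool_rot: [0.001, 1.0, 0.013, 0.005]
contact_force: [5.1, -2.1, 6.1]
gripper_width: 0.24
grasp_force: 59.2
```

Emit:
play_rows([
  [0.4,0,-0.5,0,0,0],
  [0.2,0,-0.5,0,0,0],
  [0,0,0,0,0,0],
])

```text
time: 11.03
tool_pos: [0.4541, -0.064, 0.1205]
tool_rot: [0.001, 1.0, 0.013, 0.004]
contact_force: [4.2, -3.1, 6.3]
gripper_width: 0.243
grasp_force: 59.2
```

Emit:
play_rows([
  [0,0,-0.4,0,0,0],
  [0,0,-0.4,0,0,0],
  [0,0,0,0,0,0],
])

```text
time: 11.28
tool_pos: [0.4541, -0.064, 0.1212]
tool_rot: [0.001, 1.0, 0.013, 0.004]
contact_force: [4.3, -3.4, 5.6]
gripper_width: 0.239
grasp_force: 59.2
```

Emit:
play_rows([
  [0.2,0,-0.4,0,0,0],
  [0,0,-0.4,0,0,0],
  [0,0,0,0,0,0],
])

```text
time: 11.53
tool_pos: [0.4541, -0.064, 0.1218]
tool_rot: [0.001, 1.0, 0.013, 0.004]
contact_force: [4.2, -2.4, 4.7]
gripper_width: 0.236
grasp_force: 59.2
```

Emit:
play_rows([
  [0,0,-0.4,0,0,0],
  [0,0,-0.4,0,0,0],
  [0,0,0,0,0,0],
])

```text
time: 11.78
tool_pos: [0.4541, -0.064, 0.1224]
tool_rot: [0.001, 1.0, 0.013, 0.004]
contact_force: [4.7, -2.4, 3.8]
gripper_width: 0.237
grasp_force: 59.1
```

Emit:
play_rows([
  [0.2,0,-0.6,0,0,0],
  [0,0,-0.6,0,0,0],
  [0,0,0,0,0,0],
])

```text
time: 12.03
tool_pos: [0.4538, -0.064, 0.1225]
tool_rot: [0.001, 1.0, 0.013, 0.003]
contact_force: [6.0, -3.9, -0.6]
gripper_width: 0.241
grasp_force: 58.7
```

Emit:
play_rows([
  [0,0,-0.3,0,0,0],
  [0,0,-0.3,0,0,0],
  [0,0,0,0,0,0],
])

```text
time: 12.28
tool_pos: [0.4537, -0.064, 0.1226]
tool_rot: [0.001, 1.0, 0.013, 0.003]
contact_force: [7.4, -3.9, -2.4]
gripper_width: 0.239
grasp_force: 58.7
```

The hook is caught: z has stalled at 0.1226 and the force has turned to a slight upward pull. I'll unload it and then release.

Emit:
play_rows([
  [0.4,0,0.4,0,0,0],
  [0.4,0,0.3,0,0,0],
  [0,0,0,0,0,0],
])

```text
time: 12.53
tool_pos: [0.4541, -0.064, 0.1224]
tool_rot: [0.001, 1.0, 0.013, 0.002]
contact_force: [4.1, -3.3, 1.3]
gripper_width: 0.237
grasp_force: 58.8
```

Emit:
play_rows([
  [0.3,0,0,0,0,0],
  [0,0,0,0,0,0],
  [0,0,0,0,0,0],
])

```text
time: 12.78
tool_pos: [0.4541, -0.064, 0.1224]
tool_rot: [0.001, 1.0, 0.013, 0.002]
contact_force: [2.6, -4.3, 2.2]
gripper_width: 0.232
grasp_force: 58.8
```

Now I'll open the fingers.

Emit:
play_rows([
  [0,0,0,0,0,0],
  [0,0,0,0,0,0],
  [0,0,0,0,0,0],
  [0,0,0,0,0,0],
  [0,0,0,0,0,0],
], hand=60)

```text
time: 13.2
tool_pos: [0.4523, -0.0632, 0.1212]
tool_rot: [-0.0, 1.0, 0.013, -0.001]
contact_force: [0.0, -0.2, -0.5]
gripper_width: 0.703
grasp_force: 0.0
```

Emit:
play_rows([
  [0,0,-5,0,0,0],
  [0,0,-15,0,0,0],
  [0,0,-30,0,0,0],
  [0,0,-30,0,0,0],
  [0,0,-20,0,0,0],
])

```text
time: 13.62
tool_pos: [0.4534, -0.0637, 0.2251]
tool_rot: [0.0, 1.0, 0.013, 0.002]
contact_force: [0.5, -0.4, 0.7]
gripper_width: 0.707
grasp_force: 0.0
```

Emit:
play_rows([
  [0,0,0,0,0,0],
  [0,0,0,0,0,0],
  [0,0,0,0,0,0],
  [0,0,0,0,0,0],
  [0,0,0,0,0,0],
])

```text
time: 14.03
tool_pos: [0.4519, -0.0633, 0.22]
tool_rot: [-0.001, 1.0, 0.013, -0.002]
contact_force: [0.7, -0.8, 0.5]
gripper_width: 0.705
grasp_force: 0.0
```

```bash
python3 w.py d
```

```text
14.0333 [ 0.45185639 -0.06332757  0.21998825] [ 0.71984303 -0.75355616  0.5252221 ] 0.7046039959003298 0.0
x [ 0.99966384  0.02575042 -0.00301909] z [-3.04559498e-03  9.89959534e-04 -9.99994872e-01]
to knob,130mm, tool mm [63.9229352   0.60756552 89.79507232]
```

View pics/d.png

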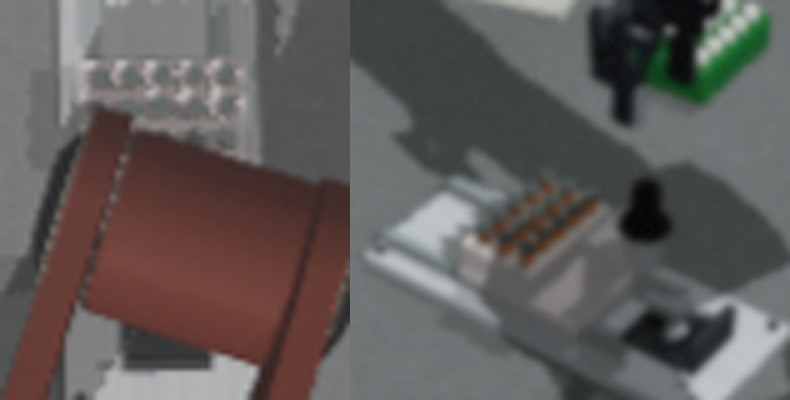

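The side view shows the shuttle at the dock and the gripper clear, with the top of the knob's neck at about (647,180) in the crop. I'll check the knob's height and then hand in.

```bash
python3 - <<'E'
from h import *
f=load('ds'); s0=load('side0')
print('before meas',(366.25,185.9),proj(s0,[.5155,-.0622,.145]))
print('after flange',(310+297/4,150+212/4))
for z in(.131,.138,.145): print(z,proj(f,[.4541,-.0638,z]),proj(f,[.4541,-.0638,z-.0345]))
# same blob measurement in both images: dark pixels
for F,c in((s0,(366,192)),(f,(384,202))):
    g=F['image'].max(2)[c[1]-25:c[1]+25,c[0]-14:c[0]+15]; m=(g<40).astype(np.uint8)
    n,l,st,ce=cv2.connectedComponentsWithStats(m); i=1+np.argmax(st[1:,4]); print(ce[i]+[c[0]-14,c[1]-25],st[i]+[c[0]-14,c[1]-25,0,0,0])
print('centre rise proj before',proj(s0,[.5155,-.0622,.127]),[proj(f,[.4537,-.0638,.127-d]) for d in(0,.007,.014)])
E
```

```text
before meas (366.25, 185.9) [366.01242649 186.64451924]
after flange (384.25, 203.0)
0.131 [383.42099451 198.3428491 ] [382.79940564 207.80473888]
0.138 [383.54884554 196.38887238] [382.92438613 205.90730171]
0.145 [383.67728669 194.42316612] [383.04994391 203.99856148]
[366.13913043 193.62608696] [361 186  11  15 115]
[383.59398496 202.93984962] [378 195  12  15 133]
centre rise proj before [365.82393335 191.62755528] [array([383.46266926, 199.50798554]), array([383.33537722, 201.44382433]), array([383.20867057, 203.36815527])]
```

```bash
python3 -c "
from plant import manip
print(manip.job_done())"
```

```text
the job is handed in; nothing more can be done
None
```

I handed the job in at about 14 s, and no verdict came back. The hook was pressed, slid to the stem at about 5 N and let rise. It caught under the post's head with the knob about 7 mm down by the arm's position (about 5 mm by the camera, which is rougher), the gripper was clear, and I kept well away from the bottle, jar and tube rack.

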